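# Turn the stirrer's click-stop dial up four clicks and press start

## Task

Set the magnetic stirrer on the bench and start it: with a closed fingertip against the side of the dial's pointer wing, push the click-stop dial clockwise (seen from above) by exactly four clicks from where it stands, never past the fourth, and leave it resting in that click. Then press the round start button on the stirrer's deck right down and let it come up again. Push gently, do not pinch or grip the dial, and leave the beaker on the plate and everything else on the bench where it stands.

Things in the scene. Friction and masses are not known exactly. Their poses are not given: they have to be found in the camera images.
- stirrer: Magnetic stirrer: flat white box 280 x 164 x 55 mm (its x, y, z), fixed to the bench. Origin: centre of its footprint at bench height; +z up, -x side is the front, turned roughly to the robot. On its flat top deck (55 mm up): the dial, towards the front; the start button, front right corner; at the rear a steel plate 110 mm across, 8 mm high, centre at (80, 0) mm, with the beaker on it.
- dial (a joint): Angle (rad) of the click-stop dial (grey skirt, black wing), growing clockwise seen from above; vertical axis at (-50, 18) mm in the stirrer's frame. Ten rest positions: 0, 0.419, ... 3.770 (24 degrees a click), end stops just beyond; it starts in one of the first four. The pointer wing's direction, counter-clockwise from the stirrer's +x, is 1.885 minus this value.
- dial_centre (a point): Fixed point on the dial's axis level with the wing's top, 34 mm above the deck. The dial: a grey skirt disc 84 mm across, its top 12 mm above the deck (22 mm below this point); on it one radial pointer wing, 8 mm thick, from the axis out to 40 mm radius, 22 mm high, black with a white line on top; round hub of 9 mm radius, top 2 mm below this point.
- pointer_tip (a point): Point on top of the pointer wing, 38 mm from the axis; turns with the dial. Feel: a sprung detent resists each click with some 0.17 N m, about 5 N at 32 mm from the axis, most at its start; halfway (0.21 rad) it gives way and the dial snaps on to the next position by itself; released before halfway it springs back. Over 20 N of finger force on the dial, as in a pinch, is too rough.
- start_button (a joint): Travel of the start button in m: 0 up, 0.006 fully down; spring return, about 5 N fully down.
- start_button_top (a point): Centre of the top face of the round grey start button, 24 mm across, at (-105, -55) mm in the stirrer's frame, 22 mm above the deck when up; it stands 10 mm proud of its 12 mm high black collar. Presses straight down.
- beaker: Glass beaker 52 mm across, 58 mm high, standing loose on the stirrer's plate; origin at the centre of its underside. Leave it alone.
- bottle_blue: Reagent bottle with blue cap, 56 mm across, 105 mm high, loose to the left of the stirrer, in front of the white gel reader; origin under its centre. Leave it alone.
- tips: Pink pipette tip box 116 x 85 x 78 mm, loose, well to the left of the stirrer near the front edge; origin under its centre. Leave it alone.
- bench_timer: White bench timer 62 x 66 x 19 mm lying loose on the right near the front edge; origin under its centre. Leave it alone.

How it is judged:
On the way, in this order (a step that is already met when the one before it is completed fails the run):
1. the dial rests four clicks clockwise of its start (distance of pointer_tip from where it was at the start of the episode between 0.05374 and 0.05906 m and velocity of joint dial between -0.1 and 0.1 rad/s), for 0.3 s.
2. the start button is pressed right down (value of joint start_button above 0.004 m), for 0.05 s.
At the end, for the whole second after the job is handed in: The dial is at rest in the click position four clicks (96 degrees, within 6 degrees) clockwise of its start, the start button has been pressed at least 4 of its 6 mm after that and is up again (within 1.5 mm), and the loose things are at rest where they stood (all of step 1 and value of joint start_button below 0.0015 m and linear speed of each of beaker, bottle_blue, tips, bench_timer below 0.02 m/s); the robot touches nothing.
It fails at once if the dial is turned past the fourth click (by more than half a click) (distance of pointer_tip from where it was at the start of the episode above 0.06195 m).
It fails at once if the dial is pinched or forced: more than 20 N on it (contact force between the fingers and dial above 20 N).
It fails at once if a loose thing is moved more than 15 mm (distance of any of beaker, bottle_blue, tips, bench_timer from where it was at the start of the episode above 0.015 m).
It also fails if it takes over 64 s, if anything falls off the work surface, if the arm or the gripper's body presses on something with over 40 N, if the wrist force passes 120 N, or if a joint passes its speed limit or range.

## Robot

A 6-joint arm with a two-finger parallel gripper is mounted at the origin on a cart in front of the work surface, level with it; the furniture and walls round the work are solid. World frame = base frame: x ahead of the robot, y to its left, z up, the work surface at z = 0. Lengths are in m, angles in rad, forces in N, time in s.
With the tool pointing down it reaches from about 0.375 to 0.9 m from the base axis. Payload 3.1 kg.
Tool frame: the origin (TCP) lies on the front face of the gripper's body, between the roots of the fingers; the fingertips stand 70 mm ahead of it and the grasp point (between the pads) lies 51 mm ahead of it; z points along the fingers, y is the line along which they close (so a half turn about z gives the same grasp; the last joint's range is limited). The gripper opens to 87 mm and grips with 3 to 60 N. Pads are 19 mm wide; open, the fingers measure 117 mm over their backs; the gripper's body (75 mm by 190 mm) begins 51 mm behind the grasp point.
Start: joints at [-1.438, 0.527, 1.433, -0, 1.181, -0.178], TCP at [0.192, -0.595, 0.292] pointing down, gripper open.
Joint ranges: [-3.08, 3.08], [-0.75, 2.2], [0.22, 2.44], [-1.43, 4.57], [0, 2.65], [-2.85, 2.85]. Speed limits (rad/s): [2.79, 2.79, 3.14, 3.14, 3.14, 3.14].

## Interface

Orientations are given as a unit quaternion [x, y, z, w].
In Python, from rig import robot, cams, ticket gives the robot as it stands. The module is installed in compiled form; this text tells all that it offers.
- The arm moves only by the shell command python3 -m crank 'ROWS' [FORCE]. ROWS is JSON, a list of rows, each a list of 7 numbers: the shift along the tool's x, y, z in cm, then the turn, a rotation vector about the tool's x, y, z in rad, then the closure, from 0 (fully open) to 1 (shut). A call has 1 to 5 rows; each row shifts and turns the commanded pose from where the row before left it, along the tool's axes as they then stand; what a row does not reach is not made up. A row lasts 1/8 s, in which the tool goes at most 62.5 mm and 10.7 degrees, less where a joint would pass 70% of its speed; a pose out of reach is approached as far as the arm can. A call is refused whole if a number of a shift passes 6.25 or a number of a turn 0.188, either way. A call with a gripper value outside its range is refused whole. The fingers move at their own pace and stop on an object; FORCE is the grip in N (left out, the last holds). Time passes only in rows, so rows that do not move let the fingers close. It gives the time, the measured TCP pose, the force, the opening and the grip force at its end, in the units of the state.
- robot.get_obs(): the state, without advancing time (a new reading comes with each control period).
- cams.camera(name): name is "scene" or "top"; returns the picture (400x640x3 uint8, red, green, blue); there is no depth.
- cams.camera_info(name): a dict with "intrinsics" (3x3 intrinsics, pixels), "pose" (4x4, takes a point from camera to world coordinates). Camera axes: x right, y down, z forward; pixel columns grow to the right and rows downward; lengths in m; the calibration is good to about 2 mm. A picture is of the moment at which its call begins. camera_info takes no time and is no camera call.
- ticket.hand_in(): hands the job in; it is judged then, once.
The state is a dict: "time": time; "q": joint angles; "joint_velocities": joint speeds; "joint_torque": joint torques, N m; "position": TCP position; "tool_rot": TCP orientation; "ft_force": force on the tool from outside, world axes, zero at the start; "moment": the same for the moment, N m; "grip_width": finger opening in m; "grip_force": force on a finger pad.
Only numpy, scipy, OpenCV 4.12 (cv2) and the standard library are available. Lean on these libraries where they do the work, as an engineer would, in place of code of your own. Each camera call takes 0.05 s, during which the arm holds its last target. There are 200 camera calls.

## Working session

There is one attempt and no reset: what is moved stays moved. The work goes in short steps, Python scripts to look and compute and a shell command to move; the robot and the scene stay as the last step left them, time stands still between calls to the robot, and variables do not carry over. Pictures are saved under pics/ and viewed, at most 10 in all, crops included, and the job is handed in when it is done.

```bash
mkdir -p pics; python3 - <<'E'
from rig import robot, cams, ticket
import cv2
o=robot.get_obs()
for k,v in o.items(): print(k,v)
for n in("scene","top"):
    i=cams.camera_info(n); print(n,i["intrinsics"],i["pose"])
    cv2.imwrite(f"pics/{n}0.png",cams.camera(n)[:,:,::-1])
E
```

```text
time 0.0
q [-1.43749273e+00  5.28435122e-01  1.43387186e+00 -2.00204793e-05
  1.18142483e+00 -1.78525554e-01]
joint_velocities [ 0.00135266 -0.00078324  0.00135952  0.00024529 -0.00043942 -0.00053006]
joint_torque [-1.31405530e-03 -4.40050220e+01 -1.76591992e+01  6.30841870e-02
  5.81904093e-02 -1.72732975e-04]
position [ 0.1916806  -0.59427378  0.29130025]
tool_rot [ 9.87868769e-01  1.55287318e-01  1.49276885e-05 -1.06951641e-03]
ft_force [0.14969944 0.68117628 0.37934781]
moment [0.00275132 0.05266263 0.04053914]
grip_force 0.0
grip_width 0.0868341384077301
scene [[417.3497942    0.         321.85086698]
 [  0.         417.3497942  197.23200721]
 [  0.           0.           1.        ]] [[-0.86225016 -0.29618014  0.41085519  0.00871944]
 [-0.50642395  0.49181837 -0.70827218  0.86030735]
 [ 0.00771002 -0.81877471 -0.57406318  0.82720929]
 [ 0.          0.          0.          1.        ]]
top [[415.16103402   0.         319.90301737]
 [  0.         415.16103402 198.46858547]
 [  0.           0.           1.        ]] [[ 8.74713545e-04 -9.87664751e-01  1.56580890e-01  2.84931052e-01]
 [-9.99952059e-01  6.63198033e-04  9.76932068e-03 -4.37327136e-02]
 [-9.75265781e-03 -1.56581929e-01 -9.87616821e-01  1.62819409e+00]
 [ 0.00000000e+00  0.00000000e+00  0.00000000e+00  1.00000000e+00]]
```

View pics/scene0.png

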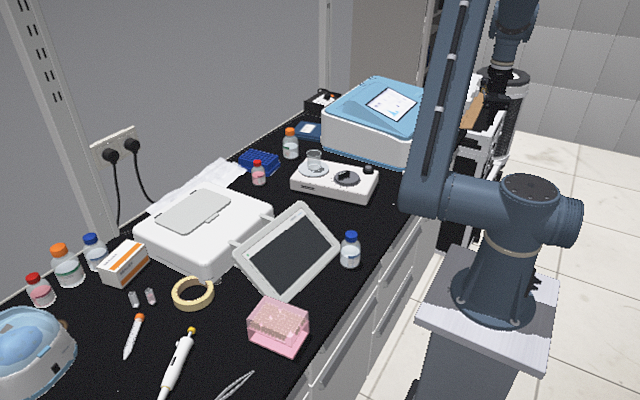

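View pics/top0.png

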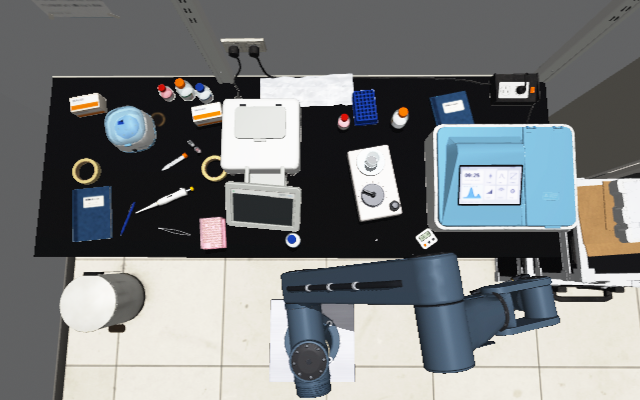

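The top view shows the stirrer around (375,183), with the dial near (373,194), the button near (395,206) and the beaker near (371,160). The timer is at (427,238). I'll enlarge it.

```bash
python3 - <<'E'
import cv2
a=cv2.imread("pics/top0.png")[138:228,335:415]
b=cv2.imread("pics/scene0.png")[140:210,280:390]
cv2.imwrite("pics/c1.png",cv2.resize(a,None,fx=6.5,fy=6.5,interpolation=cv2.INTER_CUBIC))
cv2.imwrite("pics/c2.png",cv2.resize(b,None,fx=7,fy=7,interpolation=cv2.INTER_CUBIC))
E
```

```text
(no output)
```

View pics/c1.png

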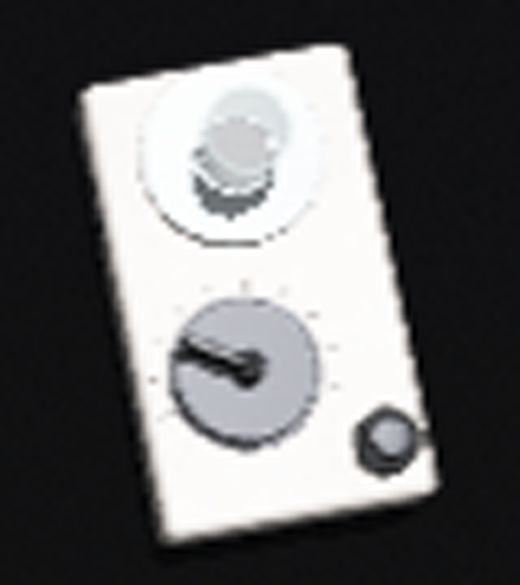

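View pics/c2.png

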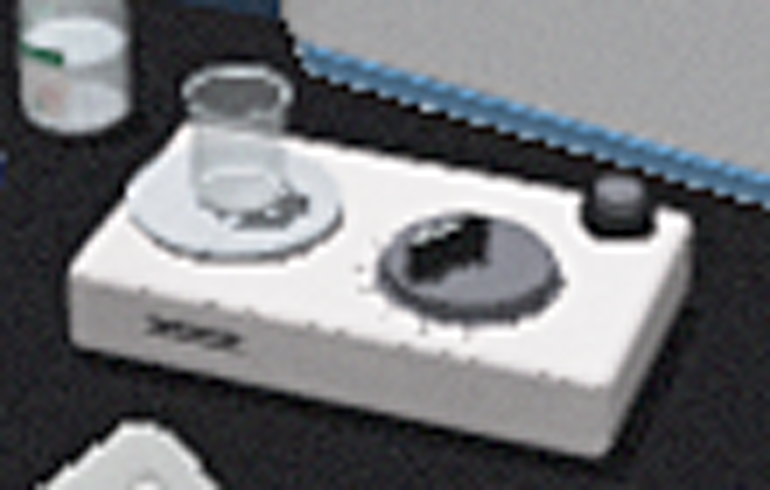

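```bash
cat > h.py <<'E'
import numpy as np
from rig import cams
I={n:cams.camera_info(n) for n in("scene","top")}
def proj(n,P):
    K,T=np.array(I[n]["intrinsics"]),np.array(I[n]["pose"])
    p=K@(T[:3,:3].T@(np.asarray(P,float)-T[:3,3])); return p[:2]/p[2]
def ray(n,uv,z):
    K,T=np.array(I[n]["intrinsics"]),np.array(I[n]["pose"])
    d=T[:3,:3]@np.linalg.solve(K,[*uv,1]); return T[:3,3]+d*(z-T[2,3])/d[2]
def w(s,p):
    c,n=np.cos(s[2]),np.sin(s[2]); return np.array([s[0]+c*p[0]-n*p[1],s[1]+n*p[0]+c*p[1],p[2]])
E
python3 - <<'E'
from h import *
from scipy.optimize import least_squares
t=lambda u,v:((u+.5)/6.5-.5+335,(v+.5)/6.5-.5+138)
s=lambda u,v:((u+.5)/7-.5+280,(v+.5)/7-.5+140)
F=[("top",t(82,92),(.14,.082,.055)),("top",t(347,45),(.14,-.082,.055)),("top",t(437,485),(-.14,-.082,.055)),("top",t(164,532),(-.14,.082,.055)),
("top",t(245,370),(-.05,.018,.067)),("top",t(392,432),(-.105,-.055,.077)),("top",t(233,158),(.08,0,.063)),
("scene",s(622,187),(-.105,-.055,.077)),("scene",s(72,268),(.14,.082,.055)),("scene",s(605,388),(-.14,.082,.055)),("scene",s(690,215),(-.14,-.082,.055)),("scene",s(470,260),(-.05,.018,.067))]
for use in (("top",),("scene",),("top","scene")):
    G=[f for f in F if f[0] in use]
    r=least_squares(lambda x:np.concatenate([proj(n,w(x,p))-uv for n,uv,p in G]),[.6,-.15,.1])
    print(use,r.x)
    print(np.round(r.fun.reshape(-1,2),1).tolist())
x=r.x
np.save("pose.npy",x)
print("dial",w(x,(-.05,.018,.089)),"btn",w(x,(-.105,-.055,.077)))
for n,uv in(("top",t(182,348)),("scene",s(415,245))):
    P=ray(n,uv,.089); d=P-w(x,(-.05,.018,.089)); a=np.arctan2(d[1],d[0])-x[2]
    print(n,P,np.hypot(*d[:2]),"dial angle",1.885-a,(1.885-a)/.41888)
E
```

```text
('top',) [ 0.60052547 -0.23736683  0.17411089]
[[-0.6, -1.3], [-0.1, -1.2], [0.6, 1.1], [0.2, 1.3], [0.1, -0.1], [-0.3, 0.7], [-0.0, -0.8]]
('scene',) [ 0.5953799  -0.23799026  0.16604134]
[[-0.2, 0.4], [-1.5, -0.2], [0.7, -0.3], [1.2, -0.0], [-0.1, -0.3]]
('top', 'scene') [ 0.59828414 -0.2379251   0.17357623]
[[-0.4, -0.7], [0.1, -0.6], [0.7, 1.7], [0.4, 1.9], [0.3, 0.4], [-0.2, 1.3], [0.2, -0.2], [-1.0, 0.1], [-2.2, -0.2], [0.1, -0.7], [0.3, -0.4], [-0.8, -0.6]]
dial [ 0.54592676 -0.22883087  0.089     ] btn [ 0.50436075 -0.31023276  0.077     ]
top [ 0.55685204 -0.188974    0.089     ] 0.04132713929927113 dial angle 0.7553212069900668 1.8031923390710152
scene [ 0.55516872 -0.1935519   0.089     ] 0.03646943508082915 dial angle 0.7439903227845268 1.7761419088629844
```

```bash
cat >> h.py <<'E'
def plan(p,yaw):
    "shift (cm) in present tool axes and turn about tool z to reach TCP p with tool-x yaw"
    from rig import robot
    from scipy.spatial.transform import Rotation as R
    o=robot.get_obs(); M=R.from_quat(o["tool_rot"]).as_matrix()
    d=M.T@(np.asarray(p)-o["position"])*100
    y=np.arctan2(M[1,0],M[0,0]); a=-(yaw-y); a=(a+np.pi)%(2*np.pi)-np.pi
    print("t",round(o["time"],2),"pos",np.round(o["position"],4),"yaw",round(y,3),"q",np.round(o["q"],2),"F",np.round(o["ft_force"],1),"w",round(o["grip_width"],4))
    print("shift cm",np.round(d,2),"turn",np.round(a,3),"tilt",np.round(M[:,2],3))
def goal(s,phi,r,t,z):
    "TCP for wing at stirrer-frame angle phi, radius r, distance t behind the wing's mid plane"
    a=phi+s[2]; c=w(s,(-.05,.018,0)); e=np.array([np.cos(a),np.sin(a)]); b=np.array([-e[1],e[0]])
    return np.array([*(c[:2]+r*e+t*b),z]), a+np.pi/2
E
python3 - <<'E'
from h import *
x=np.load("pose.npy")
for uv in((427,228),(436,128)):
  for z in(0,.1,.2,.25,.3): print(uv,z,ray("top",uv,z)[:2])
# device top height from scene: front-left top corner px (325,95)/(bottom 325,145)
print("scene",[ray("scene",(323,112),z)[:2].round(3) for z in(.1,.2,.3)])
P,y=goal(x,1.047,.032,.0215,.20); print(P,y); plan(P,y)
E
```

```text
(427, 228) 0 [ 0.42567491 -0.44723364]
(427, 228) 0.1 [ 0.41703074 -0.42245152]
(427, 228) 0.2 [ 0.40838657 -0.39766941]
(427, 228) 0.25 [ 0.40406449 -0.38527835]
(427, 228) 0.3 [ 0.3997424  -0.37288729]
(436, 128) 0 [ 0.83309268 -0.49982736]
(436, 128) 0.1 [ 0.79942583 -0.47181506]
(436, 128) 0.2 [ 0.76575898 -0.44380276]
(436, 128) 0.25 [ 0.74892556 -0.42979661]
(436, 128) 0.3 [ 0.73209213 -0.41579046]
scene [array([ 0.847, -0.588]), array([ 0.732, -0.389]), array([ 0.616, -0.19 ])]
[ 0.53671121 -0.19139662  0.2       ] 2.7913725518893804
t 0.1 pos [ 0.1917 -0.5943  0.2914] yaw 0.312 q [-1.44  0.53  1.43 -0.    1.18 -0.18] F [ 0.5 -0.1 -0.2] w 0.0871
shift cm [ 45.2  -27.75   9.21] turn -2.48 tilt [-0.     0.002 -1.   ]
```

```bash
python3 -m crank '[[2.7,-3.2,0,0,0,0,1],[2.7,-3.2,0,0,0,0,1],[2.7,-3.2,0,0,0,0,1],[2.7,-3.2,0,0,0,0,1],[2.7,-3.2,0,0,0,0,1]]' 20
python3 -m crank '[[2.7,-3.2,0,0,0,0,1],[2.7,-3.2,0,0,0,0,1],[2.7,-3.2,0,0,0,0,1],[2.7,-3.2,0,0,0,0,1],[2.7,-3.2,0,0,0,0,1]]'
python3 -m crank '[[0,0,0,0,0,-0.177,1],[0,0,0,0,0,-0.177,1],[0,0,0,0,0,-0.177,1],[0,0,0,0,0,-0.177,1],[0,0,0,0,0,-0.177,1]]'
python3 -m crank '[[0,0,0,0,0,-0.177,1],[0,0,0,0,0,-0.177,1],[0,0,0,0,0,-0.177,1],[0,0,0,0,0,-0.177,1],[0,0,0,0,0,-0.177,1]]'
python3 -m crank '[[0,0,0,0,0,-0.177,1],[0,0,0,0,0,-0.177,1],[0,0,0,0,0,-0.177,1],[0,0,0,0,0,-0.177,1],[0,0,0,0,0,0,1]]'
python3 - <<'E'
from h import *
x=np.load("pose.npy")
P,y=goal(x,1.047,.032,.0215,.19); plan(P,y)
E
```

```text
time: 0.72
position: [0.2714, -0.3996, 0.292]
tool_rot: [0.988, 0.155, -0.0, -0.0]
ft_force: [0.5, -0.4, -0.2]
grip_width: 0.0448
grip_force: 0.0
time: 1.35
position: [0.3508, -0.2061, 0.2921]
tool_rot: [0.988, 0.155, -0.0, -0.0]
ft_force: [0.0, -0.8, -0.2]
grip_width: 0.0018
grip_force: 0.0
time: 1.98
position: [0.3504, -0.2072, 0.2921]
tool_rot: [0.825, 0.566, -0.0, -0.0]
ft_force: [1.2, -0.1, -0.3]
grip_width: 0.0005
grip_force: 0.0
time: 2.6
position: [0.3504, -0.2072, 0.292]
tool_rot: [0.503, 0.864, 0.0, -0.0]
ft_force: [-0.3, 0.4, -0.7]
grip_width: 0.0003
grip_force: 0.0
time: 3.22
position: [0.3504, -0.2073, 0.2921]
tool_rot: [0.176, 0.984, 0.0, -0.0]
ft_force: [0.2, 0.4, 0.2]
grip_width: 0.0001
grip_force: 0.0
t 3.23 pos [ 0.3504 -0.2073  0.2921] yaw 2.788 q [-0.81  0.23  1.95  0.    0.96 -2.03] F [0.2 0.4 0.2] w 0.0001
shift cm [-16.93   7.94  10.2 ] turn -0.004 tilt [-0.  0. -1.]
```

```bash
python3 -m crank '[[-3.4,1.6,2,0,0,0,1],[-3.4,1.6,2,0,0,0,1],[-3.4,1.6,2,0,0,0,1],[-3.4,1.6,2,0,0,0,1],[-3.3,1.5,2,0,0,0,1]]'
python3 -m crank '[[0,0,0,0,0,0,1]]'
python3 - <<'E'
from h import *
import cv2
x=np.load("pose.npy")
P,y=goal(x,1.047,.032,.0215,.143); plan(P,y)
a=cams.camera("top")[138:228,335:415,::-1]; b=cams.camera("scene")[120:210,290:390,::-1]
cv2.imwrite("pics/d1.png",np.hstack([cv2.resize(i,None,fx=4.4,fy=4.4,interpolation=cv2.INTER_CUBIC) for i in(a,b)]))
E
```

```text
time: 3.85
position: [0.5377, -0.1912, 0.1912]
tool_rot: [0.177, 0.984, 0.0, -0.0]
ft_force: [-0.2, -0.6, -0.5]
grip_width: 0.0004
grip_force: 0.0
time: 3.98
position: [0.5379, -0.1911, 0.1903]
tool_rot: [0.175, 0.984, 0.0, -0.001]
ft_force: [-0.6, 0.4, 0.3]
grip_width: 0.0005
grip_force: 0.0
t 3.98 pos [ 0.5379 -0.1911  0.1903] yaw 2.789 q [-0.54  0.59  1.66  0.    0.89 -1.76] F [-0.6  0.4  0.3] w 0.0005
shift cm [ 0.1  -0.08  4.73] turn -0.002 tilt [-0.001  0.001 -1.   ]
```

View pics/d1.png

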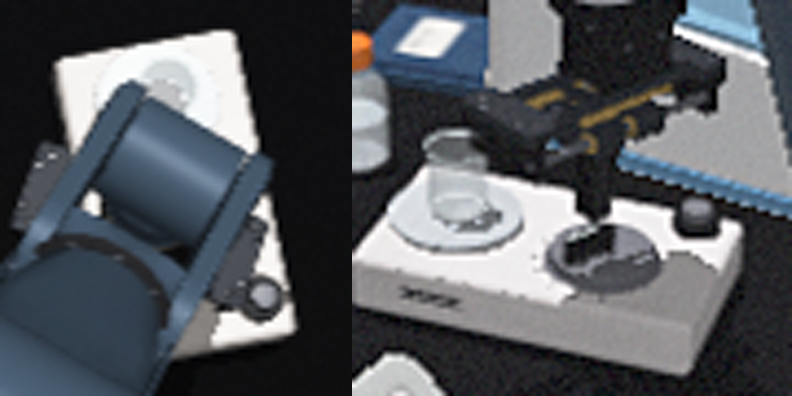

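The scene crop shows the closed fingers at about (600,215), on the front side of the wing, which runs from its hub at (610,232) to its tip at (572,250). The beaker is clear. I'll lower now and watch the force.

```bash
python3 -m crank '[[0.1,0,1,0,0,0,1],[0.1,0,1,0,0,0,1],[0,0,1,0,0,0,1]]'
python3 -m crank '[[0,0,0.8,0,0,0,1],[0,0,0.8,0,0,0,1],[0,0,0,0,0,0,1],[0,0,0,0,0,0,1]]'
python3 - <<'E'
from h import *
import cv2
x=np.load("pose.npy")
P,y=goal(x,1.047,.032,.0135,.143); plan(P,y)
b=cams.camera("scene")[140:210,300:390,::-1]
cv2.imwrite("pics/d2.png",cv2.resize(b,None,fx=7,fy=7,interpolation=cv2.INTER_CUBIC))
E
```

```text
time: 4.45
position: [0.5339, -0.1909, 0.1618]
tool_rot: [0.175, 0.984, 0.0, -0.0]
ft_force: [-0.3, 0.9, 0.5]
grip_width: 0.0004
grip_force: 0.0
time: 4.95
position: [0.5347, -0.1909, 0.1463]
tool_rot: [0.175, 0.985, -0.0, 0.0]
ft_force: [-0.7, 0.7, 0.2]
grip_width: 0.0001
grip_force: 0.0
t 4.95 pos [ 0.5347 -0.1909  0.1463] yaw 2.79 q [-0.54  0.66  1.7   0.    0.79 -1.76] F [-0.7  0.7  0.2] w 0.0001
shift cm [-1.    0.02  0.33] turn -0.002 tilt [ 0. -0. -1.]
```

View pics/d2.png

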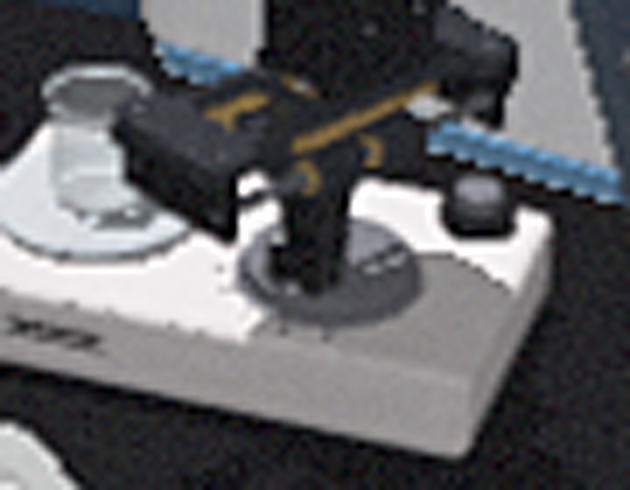

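The crop shows the finger down at about (310,270) on the skirt side in front of the wing, with the beaker untouched. Next I'll approach until it touches.

```bash
python3 -m crank '[[-0.4,0,0.3,0,0,0,1],[-0.3,0,0,0,0,0,1],[0,0,0,0,0,0,1]]'
python3 -m crank '[[-0.1,0,0,0,0,0,1],[0,0,0,0,0,0,1]]'
python3 -m crank '[[-0.1,0,0,0,0,0,1],[0,0,0,0,0,0,1]]'
python3 -m crank '[[-0.1,0,0,0,0,0,1],[0,0,0,0,0,0,1]]'
```

```text
time: 5.38
position: [0.5416, -0.1935, 0.1433]
tool_rot: [0.175, 0.985, -0.0, 0.0]
ft_force: [0.3, -0.5, -0.4]
grip_width: 0.0004
grip_force: 0.0
time: 5.62
position: [0.5421, -0.1936, 0.1433]
tool_rot: [0.175, 0.985, -0.0, 0.0]
ft_force: [-0.2, -0.2, 0.0]
grip_width: 0.0004
grip_force: 0.0
time: 5.88
position: [0.5429, -0.1938, 0.1432]
tool_rot: [0.175, 0.985, 0.0, -0.0]
ft_force: [0.1, -0.2, 0.1]
grip_width: 0.0005
grip_force: 0.2
time: 6.12
position: [0.5432, -0.1939, 0.1432]
tool_rot: [0.175, 0.985, 0.0, -0.001]
ft_force: [-2.9, 0.1, 2.2]
grip_width: 0.0004
grip_force: 1.4
```

Contact at the predicted place. Now I'll push along the arc in small steps, turning the tool with the wing.

```bash
python3 -m crank '[[-0.19,0.08,0,0,0,0.06,1],[0,0,0,0,0,0,1]]'
python3 -m crank '[[-0.19,0.08,0,0,0,0.06,1],[0,0,0,0,0,0,1]]'
python3 -m crank '[[-0.19,0.08,0,0,0,0.06,1],[0,0,0,0,0,0,1]]'
python3 -m crank '[[-0.1,0.04,0,0,0,0.03,1],[0,0,0,0,0,0,1]]'
python3 - <<'E'
from h import *
x=np.load("pose.npy")
P,y=goal(x,1.047-.21,.032,.0135,.143); plan(P,y)
E
```

```text
time: 6.38
position: [0.5451, -0.1937, 0.143]
tool_rot: [0.204, 0.979, 0.0, -0.001]
ft_force: [-4.0, 2.3, 1.3]
grip_width: 0.0004
grip_force: 1.9
time: 6.62
position: [0.548, -0.194, 0.143]
tool_rot: [0.233, 0.972, 0.0, -0.0]
ft_force: [-2.1, 1.1, 0.1]
grip_width: 0.0002
grip_force: 1.1
time: 6.88
position: [0.5511, -0.1948, 0.1434]
tool_rot: [0.262, 0.965, -0.0, 0.001]
ft_force: [-0.1, 0.3, 0.1]
grip_width: 0.0005
grip_force: 0.0
time: 7.12
position: [0.5518, -0.1949, 0.1434]
tool_rot: [0.277, 0.961, -0.0, 0.001]
ft_force: [0.3, 0.0, 1.1]
grip_width: 0.0005
grip_force: 0.0
t 7.12 pos [ 0.5518 -0.1949  0.1434] yaw 2.58 q [-0.53  0.68  1.65  0.    0.81 -1.54] F [0.3 0.  1.1] w 0.0005
shift cm [0.05 0.01 0.04] turn -0.001 tilt [ 0.001 -0.001 -1.   ]
```

```bash
python3 -m crank '[[-0.19,0.08,0,0,0,0.06,1],[-0.19,0.08,0,0,0,0.06,1],[0,0,0,0,0,0,1]]'
python3 -m crank '[[-0.19,0.08,0,0,0,0.06,1],[0,0,0,0,0,0,1]]'
python3 -m crank '[[-0.19,0.08,0,0,0,0.06,1],[0,0,0,0,0,0,1]]'
python3 -m crank '[[-0.19,0.08,0,0,0,0.06,1],[0,0,0,0,0,0,1]]'
python3 - <<'E'
from h import *
x=np.load("pose.npy")
P,y=goal(x,1.047-.51,.032,.0135,.143); plan(P,y)
E
```

```text
time: 7.5
position: [0.5556, -0.1955, 0.1434]
tool_rot: [0.334, 0.943, -0.0, 0.0]
ft_force: [-0.3, -0.7, -0.2]
grip_width: 0.0007
grip_force: 0.0
time: 7.75
position: [0.5573, -0.196, 0.1433]
tool_rot: [0.362, 0.932, -0.0, 0.0]
ft_force: [0.0, 0.1, -0.2]
grip_width: 0.0005
grip_force: 0.0
time: 8.0
position: [0.5584, -0.196, 0.1431]
tool_rot: [0.389, 0.921, 0.0, -0.001]
ft_force: [-1.8, 1.6, 0.8]
grip_width: 0.0007
grip_force: 1.0
time: 8.25
position: [0.56, -0.1965, 0.143]
tool_rot: [0.417, 0.909, 0.0, -0.002]
ft_force: [-2.6, 3.4, 2.4]
grip_width: 0.0001
grip_force: 1.9
t 8.25 pos [ 0.56   -0.1965  0.143 ] yaw 2.282 q [-0.53  0.69  1.63  0.    0.83 -1.24] F [-2.6  3.4  2.4] w 0.0001
shift cm [-0.19  0.02  0.  ] turn 0.001 tilt [-0.003  0.002 -1.   ]
```

```bash
python3 -m crank '[[-0.19,0.08,0,0,0,0.06,1],[0,0,0,0,0,0,1]]'
python3 -m crank '[[-0.19,0.08,0,0,0,0.06,1],[0,0,0,0,0,0,1]]'
python3 - <<'E'
from h import *
x=np.load("pose.npy")
P,y=goal(x,1.047-.63,.032,.0135,.143); plan(P,y)
E
```

```text
time: 8.5
position: [0.5629, -0.1983, 0.1431]
tool_rot: [0.444, 0.896, -0.0, 0.0]
ft_force: [-1.5, 2.4, 0.4]
grip_width: 0.0003
grip_force: 0.8
time: 8.75
position: [0.5655, -0.2001, 0.1434]
tool_rot: [0.47, 0.882, -0.0, 0.001]
ft_force: [1.6, 0.2, 0.5]
grip_width: 0.0007
grip_force: 0.0
t 8.75 pos [ 0.5655 -0.2001  0.1434] yaw 2.162 q [-0.53  0.69  1.62 -0.    0.83 -1.12] F [1.6 0.2 0.5] w 0.0007
shift cm [ 0.05 -0.03  0.04] turn 0.001 tilt [ 0.002 -0.002 -1.   ]
```

```bash
python3 -m crank '[[-0.19,0.08,0,0,0,0.06,1],[-0.19,0.08,0,0,0,0.06,1],[-0.19,0.08,0,0,0,0.06,1],[0,0,0,0,0,0,1]]'
python3 -m crank '[[-0.19,0.08,0,0,0,0.06,1],[0,0,0,0,0,0,1]]'
python3 -m crank '[[-0.19,0.08,0,0,0,0.06,1],[0,0,0,0,0,0,1]]'
python3 -m crank '[[-0.19,0.08,0,0,0,0.06,1],[0,0,0,0,0,0,1]]'
python3 - <<'E'
from h import *
x=np.load("pose.npy")
P,y=goal(x,1.047-.99,.032,.0135,.143); plan(P,y)
E
```

```text
time: 9.25
position: [0.5703, -0.2037, 0.1434]
tool_rot: [0.548, 0.837, -0.0, 0.001]
ft_force: [0.4, -0.7, -0.3]
grip_width: 0.0002
grip_force: 0.0
time: 9.5
position: [0.5711, -0.2043, 0.1433]
tool_rot: [0.573, 0.82, 0.0, -0.0]
ft_force: [-0.6, 1.6, 0.2]
grip_width: 0.0003
grip_force: 0.6
time: 9.75
position: [0.5721, -0.2051, 0.1432]
tool_rot: [0.597, 0.802, 0.0, -0.001]
ft_force: [-0.1, 4.1, 1.0]
grip_width: 0.0006
grip_force: 1.9
time: 10.0
position: [0.574, -0.2075, 0.1432]
tool_rot: [0.621, 0.784, 0.0, 0.0]
ft_force: [0.7, 2.1, 1.2]
grip_width: 0.0005
grip_force: 1.1
t 10.0 pos [ 0.574  -0.2075  0.1432] yaw 1.802 q [-0.53  0.7   1.59 -0.    0.85 -0.76] F [0.7 2.1 1.2] w 0.0005
shift cm [-0.09 -0.02  0.02] turn 0.001 tilt [ 0. -0. -1.]
```

```bash
python3 -m crank '[[-0.19,0.08,0,0,0,0.06,1],[0,0,0,0,0,0,1]]'
python3 -m crank '[[-0.19,0.08,0,0,0,0.06,1],[-0.19,0.08,0,0,0,0.06,1],[0,0,0,0,0,0,1]]'
python3 -m crank '[[-0.19,0.08,0,0,0,0.06,1],[0,0,0,0,0,0,1]]'
python3 -m crank '[[-0.19,0.08,0,0,0,0.06,1],[0,0,0,0,0,0,1]]'
python3 - <<'E'
from h import *
import cv2
x=np.load("pose.npy")
P,y=goal(x,1.047-1.29,.032,.0135,.143); plan(P,y)
b=cams.camera("scene")[140:210,300:390,::-1]
cv2.imwrite("pics/d3.png",cv2.resize(b,None,fx=7,fy=7,interpolation=cv2.INTER_CUBIC))
E
```

```text
time: 10.25
position: [0.5754, -0.21, 0.1433]
tool_rot: [0.644, 0.765, -0.0, 0.001]
ft_force: [0.2, -0.5, -0.2]
grip_width: 0.0009
grip_force: 0.0
time: 10.62
position: [0.5774, -0.2135, 0.1433]
tool_rot: [0.689, 0.725, -0.0, 0.001]
ft_force: [-0.4, -0.5, -0.3]
grip_width: 0.0004
grip_force: 0.0
time: 10.88
position: [0.5781, -0.215, 0.1433]
tool_rot: [0.71, 0.704, -0.0, 0.0]
ft_force: [-0.0, -0.4, 0.2]
grip_width: 0.0004
grip_force: 0.0
time: 11.12
position: [0.5788, -0.2166, 0.1432]
tool_rot: [0.731, 0.682, -0.0, 0.0]
ft_force: [0.0, 0.6, 0.3]
grip_width: 0.0005
grip_force: 0.0
t 11.12 pos [ 0.5788 -0.2166  0.1432] yaw 1.502 q [-0.54  0.71  1.57 -0.    0.87 -0.47] F [0.  0.6 0.3] w 0.0005
shift cm [-0.09  0.01  0.02] turn 0.001 tilt [ 0. -0. -1.]
```

View pics/d3.png

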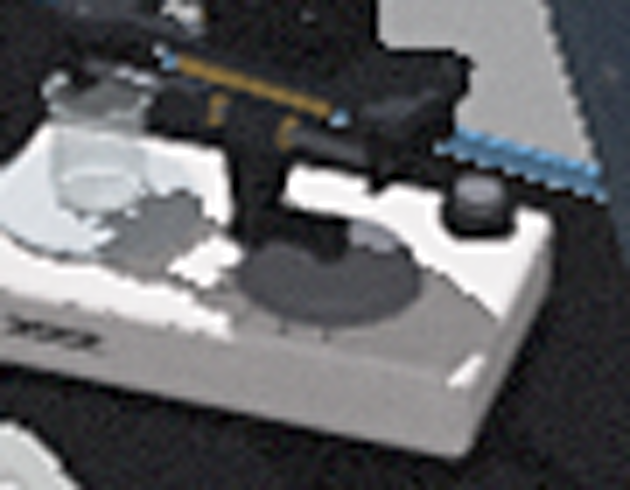

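The wing is dark and sits just beyond the finger, near (310,240). The beaker still stands at about (95,150). Now the last click.

```bash
python3 -m crank '[[-0.19,0.08,0,0,0,0.06,1],[0,0,0,0,0,0,1]]'
python3 -m crank '[[-0.19,0.08,0,0,0,0.06,1],[0,0,0,0,0,0,1]]'
python3 - <<'E'
from h import *
x=np.load("pose.npy")
P,y=goal(x,1.047-1.41,.032,.0135,.143); plan(P,y)
E
```

```text
time: 11.42
position: [0.5794, -0.2175, 0.1432]
tool_rot: [0.751, 0.66, 0.0, -0.001]
ft_force: [0.6, 4.0, 0.8]
grip_width: 0.0007
grip_force: 2.0
time: 11.68
position: [0.5801, -0.2201, 0.1432]
tool_rot: [0.771, 0.637, 0.0, -0.0]
ft_force: [0.5, 2.2, 0.2]
grip_width: 0.0006
grip_force: 1.4
t 11.68 pos [ 0.5801 -0.2201  0.1432] yaw 1.382 q [-0.54  0.71  1.56  0.    0.87 -0.35] F [0.5 2.2 0.2] w 0.0006
shift cm [-0.15  0.01  0.02] turn 0.001 tilt [-0.  0. -1.]
```

```bash
python3 -m crank '[[-0.1,0.04,0,0,0,0.03,1],[0,0,0,0,0,0,1]]'
```

```text
time: 11.92
position: [0.5803, -0.2219, 0.1432]
tool_rot: [0.781, 0.625, -0.0, 0.0]
ft_force: [1.3, 1.4, -0.8]
grip_width: 0.0004
grip_force: 0.7
```

```bash
python3 -m crank '[[-0.1,0.04,0,0,0,0.03,1],[0,0,0,0,0,0,1]]'
```

```text
time: 12.18
position: [0.5804, -0.2232, 0.1433]
tool_rot: [0.79, 0.613, -0.0, 0.0]
ft_force: [0.2, 0.4, 0.0]
grip_width: 0.0004
grip_force: 0.1
```

```bash
python3 -m crank '[[0.4,0,0,0,0,0,1],[0.4,0,0,0,0,0,1],[0,0,-2,0,0,0,1],[0,0,-2,0,0,0,1],[0,0,0,0,0,0,1]]'
python3 - <<'E'
from h import *
x=np.load("pose.npy")
B=w(x,(-.105,-.055,.077)); plan([B[0],B[1],.077+.07+.03],1.32)
E
```

```text
time: 12.8
position: [0.5833, -0.2152, 0.1848]
tool_rot: [0.79, 0.613, 0.001, 0.002]
ft_force: [0.2, -0.1, -0.0]
grip_width: 0.0002
grip_force: 0.0
t 12.8 pos [ 0.5833 -0.2152  0.1848] yaw 1.32 q [-0.53  0.65  1.54 -0.    0.95 -0.28] F [ 0.2 -0.1 -0. ] w 0.0002
shift cm [-11.16  -5.3    0.77] turn 0.0 tilt [ 0.003 -0.002 -1.   ]
```

```bash
python3 -m crank '[[-2.8,-1.3,0,0,0,0,1],[-2.8,-1.3,0,0,0,0,1],[-2.8,-1.3,0,0,0,0,1],[-2.8,-1.4,0.4,0,0,0,1],[0,0,0.4,0,0,0,1]]'
python3 - <<'E'
from h import *
import cv2
x=np.load("pose.npy")
B=w(x,(-.105,-.055,.077)); plan([B[0],B[1],.077+.07],1.32)
a=cams.camera("top")[138:228,335:415,::-1]; b=cams.camera("scene")[120:210,290:390,::-1]
cv2.imwrite("pics/d4.png",np.hstack([cv2.resize(i,None,fx=4.4,fy=4.4,interpolation=cv2.INTER_CUBIC) for i in(a,b)]))
for k in(3,4,5):
  for m in(6,): print(k,[ (4.4*(proj("scene",w(x,(-.05+r*np.cos(1.885-.41888*(k+2)),.018+r*np.sin(1.885-.41888*(k+2)),.089)))-[290,120])+[352,0]).round() for r in(0,.038)])
E
```

```text
time: 13.42
position: [0.5018, -0.3114, 0.1743]
tool_rot: [0.791, 0.612, -0.0, -0.001]
ft_force: [0.6, -0.0, 0.2]
grip_width: 0.0005
grip_force: 0.0
t 13.43 pos [ 0.5018 -0.3114  0.1743] yaw 1.317 q [-0.74  0.64  1.62 -0.    0.89 -0.49] F [ 0.6 -0.   0.2] w 0.0005
shift cm [0.17 0.22 2.73] turn -0.003 tilt [-0.001  0.001 -1.   ]
3 [array([599., 223.]), array([557., 209.])]
4 [array([599., 223.]), array([571., 201.])]
5 [array([599., 223.]), array([589., 198.])]
```

View pics/d4.png

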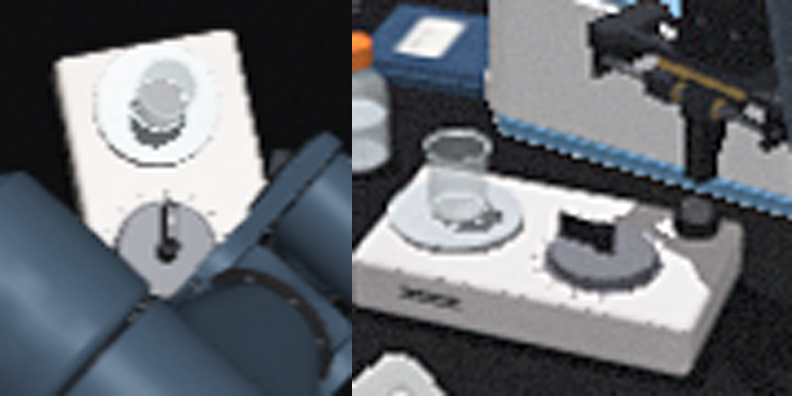

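The top crop shows the wing from hub (168,255) to tip (166,203), pointing along world +x. That is three clicks, so the last push stopped on the halfway crest and the dial sprang back when I withdrew. I'll go back and redo the fourth click.

```bash
python3 -m crank '[[0,0,-1.0,0,0,-0.1,1],[0,0,-0.5,0,0,-0.11,1],[0,0,0,0,0,0,1]]'
python3 - <<'E'
from h import *
x=np.load("pose.npy")
P,y=goal(x,1.047-1.257,.032,.0235,.185); plan(P,y)
E
```

```text
time: 13.9
position: [0.5041, -0.3092, 0.1904]
tool_rot: [0.721, 0.693, 0.0, 0.0]
ft_force: [-0.0, 0.2, -0.6]
grip_width: 0.0003
grip_force: 0.0
t 13.9 pos [ 0.5041 -0.3092  0.1904] yaw 1.53 q [-0.74  0.61  1.61  0.    0.92 -0.7 ] F [-0.   0.2 -0.6] w 0.0003
shift cm [10.56  7.04  0.55] turn -0.004 tilt [ 0.001 -0.    -1.   ]
```

```bash
python3 -m crank '[[2.7,1.8,0,0,0,0,1],[2.7,1.8,0,0,0,0,1],[2.6,1.7,0,0,0,0,1],[2.6,1.7,0,0,0,0,1],[0,0,0,0,0,0,1]]'
python3 - <<'E'
from h import *
x=np.load("pose.npy")
P,y=goal(x,1.047-1.257,.032,.0235,.143); plan(P,y)
E
```

```text
time: 14.52
position: [0.5786, -0.2044, 0.1898]
tool_rot: [0.721, 0.693, 0.0, -0.0]
ft_force: [-0.2, 0.1, 0.9]
grip_width: 0.0004
grip_force: 0.0
t 14.53 pos [ 0.5786 -0.2044  0.1898] yaw 1.532 q [-0.52  0.64  1.55  0.    0.95 -0.48] F [-0.2  0.1  0.9] w 0.0004
shift cm [-0.21  0.03  4.68] turn -0.002 tilt [-0.     0.001 -1.   ]
```

```bash
python3 -m crank '[[0,0,1.2,0,0,0,1],[0,0,1.2,0,0,0,1],[0,0,1.2,0,0,0,1],[0,0,1.1,0,0,0,1],[0,0,0,0,0,0,1]]'
python3 -m crank '[[-0.5,0,0,0,0,0,1],[-0.5,0,0,0,0,0,1],[0,0,0,0,0,0,1]]'
python3 - <<'E'
from h import *
x=np.load("pose.npy")
P,y=goal(x,1.047-1.257,.032,.0135,.143); plan(P,y)
E
```

```text
time: 15.15
position: [0.5767, -0.2071, 0.1419]
tool_rot: [0.722, 0.692, -0.0, -0.001]
ft_force: [0.7, 0.1, -1.0]
grip_width: 0.0006
grip_force: 0.0
time: 15.52
position: [0.5775, -0.2172, 0.1438]
tool_rot: [0.722, 0.692, 0.001, 0.0]
ft_force: [1.3, 2.5, 0.2]
grip_width: 0.0003
grip_force: 1.0
t 15.53 pos [ 0.5775 -0.2172  0.1438] yaw 1.529 q [-0.54  0.71  1.57  0.    0.86 -0.5 ] F [1.3 2.5 0.2] w 0.0003
shift cm [0.07 0.09 0.08] turn -0.005 tilt [ 0.001  0.    -1.   ]
```

```bash
python3 -m crank '[[-0.19,0.08,0,0,0,0.06,1],[0,0,0,0,0,0,1]]'
python3 -m crank '[[-0.19,0.08,0,0,0,0.06,1],[0,0,0,0,0,0,1]]'
python3 -m crank '[[-0.19,0.08,0,0,0,0.06,1],[0,0,0,0,0,0,1]]'
python3 -m crank '[[-0.19,0.08,0,0,0,0.06,1],[0,0,0,0,0,0,1]]'
python3 - <<'E'
from h import *
x=np.load("pose.npy")
P,y=goal(x,1.047-1.257-.24,.032,.0135,.143); plan(P,y)
E
```

```text
time: 15.78
position: [0.5782, -0.2186, 0.1438]
tool_rot: [0.742, 0.671, 0.001, 0.0]
ft_force: [1.1, 3.8, 1.4]
grip_width: 0.0004
grip_force: 1.8
time: 16.02
position: [0.5788, -0.2212, 0.1436]
tool_rot: [0.761, 0.649, 0.0, 0.001]
ft_force: [1.8, 1.1, 1.1]
grip_width: 0.0004
grip_force: 1.1
time: 16.27
position: [0.5788, -0.2236, 0.1433]
tool_rot: [0.78, 0.626, -0.0, 0.0]
ft_force: [0.6, 0.2, 0.3]
grip_width: 0.0005
grip_force: 0.0
time: 16.52
position: [0.579, -0.2255, 0.1431]
tool_rot: [0.799, 0.602, -0.0, 0.0]
ft_force: [0.1, -0.4, -0.8]
grip_width: 0.0007
grip_force: 0.0
t 16.52 pos [ 0.579  -0.2255  0.1431] yaw 1.292 q [-0.55  0.71  1.56 -0.    0.87 -0.27] F [ 0.1 -0.4 -0.8] w 0.0007
shift cm [0.13 0.11 0.01] turn -0.002 tilt [-0.001 -0.001 -1.   ]
```

```bash
python3 -m crank '[[0.4,0,0,0,0,0,1],[0.4,0,0,0,0,0,1],[0,0,-2.2,0,0,0,1],[0,0,-2.3,0,0,0,1],[0,0,0,0,0,0,1]]'
python3 - <<'E'
from h import *
x=np.load("pose.npy")
B=w(x,(-.105,-.055,.077)); plan([B[0],B[1],.177],1.29)
E
```

```text
time: 17.15
position: [0.5826, -0.2176, 0.19]
tool_rot: [0.799, 0.601, 0.001, 0.002]
ft_force: [0.3, -0.2, -0.4]
grip_width: 0.0004
grip_force: 0.0
t 17.15 pos [ 0.5826 -0.2176  0.19  ] yaw 1.291 q [-0.54  0.65  1.53 -0.    0.96 -0.26] F [ 0.3 -0.2 -0.4] w 0.0004
shift cm [-11.06  -4.96   1.29] turn 0.001 tilt [ 0.004 -0.002 -1.   ]
```

```bash
python3 -m crank '[[-2.8,-1.2,0,0,0,0,1],[-2.8,-1.3,0,0,0,0,1],[-2.7,-1.2,0.6,0,0,0,1],[-2.7,-1.2,0.6,0,0,0,1],[0,0,0,0,0,0,1]]'
python3 - <<'E'
from h import *
import cv2
x=np.load("pose.npy")
B=w(x,(-.105,-.055,.077)); plan([B[0],B[1],.077+.07],1.29)
a=cams.camera("top")[138:228,335:415,::-1]; b=cams.camera("scene")[120:210,290:390,::-1]
cv2.imwrite("pics/d5.png",np.hstack([cv2.resize(i,None,fx=4.4,fy=4.4,interpolation=cv2.INTER_CUBIC) for i in(a,b)]))
E
```

```text
time: 17.77
position: [0.5023, -0.3102, 0.1748]
tool_rot: [0.8, 0.6, -0.0, -0.001]
ft_force: [-0.2, -0.1, 0.4]
grip_width: -0.0001
grip_force: 0.0
t 17.77 pos [ 0.5023 -0.3102  0.1748] yaw 1.287 q [-0.74  0.64  1.62 -0.    0.89 -0.46] F [-0.2 -0.1  0.4] w -0.0001
shift cm [0.06 0.21 2.78] turn -0.003 tilt [-0.002  0.002 -1.   ]
```

View pics/d5.png

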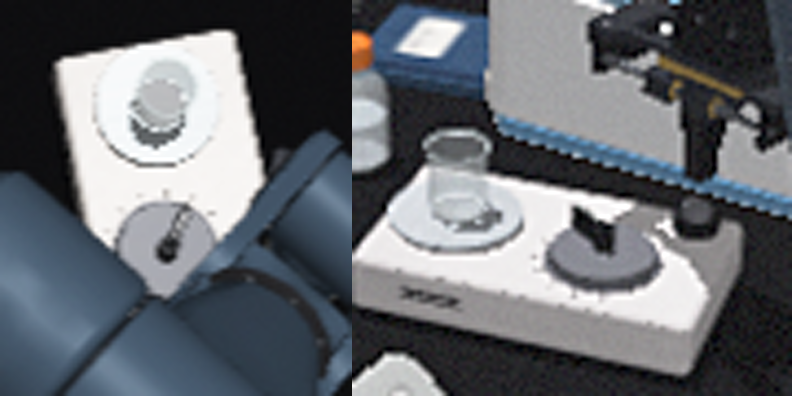

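The wing now runs from (168,250) to (188,205), about -0.42 rad in world, which is four clicks. The beaker is unmoved. Now I'll press the button.

```bash
python3 -m crank '[[0.1,0.2,0.8,0,0,0,1],[0,0,0.8,0,0,0,1],[0,0,0.8,0,0,0,1],[0,0,0,0,0,0,1]]'
python3 -m crank '[[0,0,0.4,0,0,0,1],[0,0,0.3,0,0,0,1],[0,0,0,0,0,0,1]]'
python3 -m crank '[[0,0,0.2,0,0,0,1],[0,0,0,0,0,0,1]]'
```

```text
time: 18.38
position: [0.5058, -0.3084, 0.1512]
tool_rot: [0.799, 0.601, -0.0, -0.001]
ft_force: [1.0, 0.7, -0.2]
grip_width: 0.0003
grip_force: 0.0
time: 18.75
position: [0.5063, -0.3092, 0.1455]
tool_rot: [0.799, 0.601, 0.0, 0.0]
ft_force: [-0.5, 0.4, 2.5]
grip_width: 0.0005
grip_force: 1.1
time: 19.0
position: [0.5063, -0.3092, 0.1435]
tool_rot: [0.799, 0.601, 0.0, 0.0]
ft_force: [1.0, -0.0, 2.6]
grip_width: 0.0005
grip_force: 1.7
```

```bash
python3 -m crank '[[0,0,0.2,0,0,0,1],[0,0,0,0,0,0,1]]'
python3 -m crank '[[0,0,0.2,0,0,0,1],[0,0,0,0,0,0,1]]'
python3 -m crank '[[0,0,0.1,0,0,0,1],[0,0,0,0,0,0,1],[0,0,0,0,0,0,1]]'
```

```text
time: 19.25
position: [0.5063, -0.3092, 0.1414]
tool_rot: [0.799, 0.601, 0.0, 0.0]
ft_force: [-0.7, 1.0, 4.9]
grip_width: 0.0006
grip_force: 2.3
time: 19.5
position: [0.5063, -0.3092, 0.1409]
tool_rot: [0.799, 0.601, 0.0, 0.0]
ft_force: [-2.3, 2.0, 13.8]
grip_width: 0.0005
grip_force: 6.8
time: 19.88
position: [0.5063, -0.3092, 0.1408]
tool_rot: [0.799, 0.601, 0.0, 0.001]
ft_force: [-2.5, 3.0, 19.6]
grip_width: 0.0005
grip_force: 9.4
```

The button is on its stop: z is 6 mm below the touch height and the force has risen sharply. I'll release, withdraw, check and hand in.

```bash
python3 -m crank '[[0,0,-1,0,0,0,1],[0,0,-1.5,0,0,0,1],[0,0,-2,0,0,0,1],[0,0,-2,0,0,0,1],[0,0,0,0,0,0,1]]'
python3 -m crank '[[0,0,0,0,0,0,1],[0,0,0,0,0,0,1],[0,0,0,0,0,0,1],[0,0,0,0,0,0,1]]'
python3 - <<'E'
from h import *
import cv2
a=cams.camera("top")[138:228,335:415,::-1]; b=cams.camera("scene")[120:210,290:390,::-1]
cv2.imwrite("pics/d6.png",np.hstack([cv2.resize(i,None,fx=4.4,fy=4.4,interpolation=cv2.INTER_CUBIC) for i in(a,b)]))
E
```

```text
time: 20.5
position: [0.5067, -0.3097, 0.2046]
tool_rot: [0.799, 0.601, 0.0, 0.002]
ft_force: [-0.1, 0.9, 0.0]
grip_width: 0.0009
grip_force: 0.0
time: 21.0
position: [0.506, -0.309, 0.2028]
tool_rot: [0.799, 0.601, -0.0, -0.0]
ft_force: [0.7, 0.7, -0.2]
grip_width: 0.0005
grip_force: 0.0
```

View pics/d6.png

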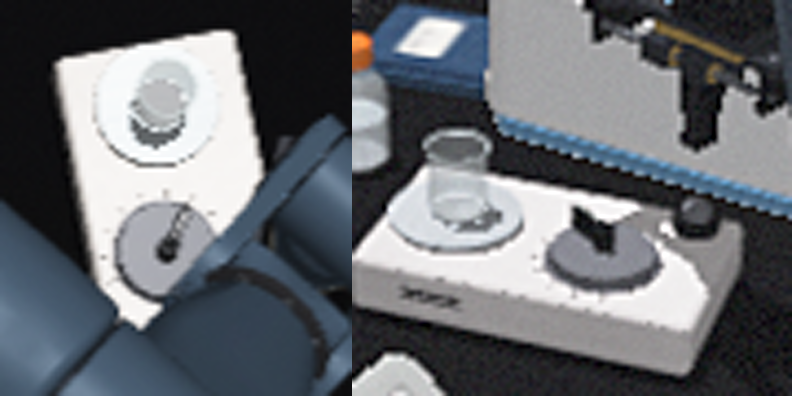

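The dial still rests in the fourth click, with its tip at (188,205) in the top crop. The button is up at about (697,210), the beaker is in place and the finger is clear.

```bash
python3 -c "
from rig import ticket
print(ticket.hand_in())"
```

```text
the job is handed in; nothing more can be done
None
```

The job is handed in: the dial rests four clicks clockwise of its start (the fourth click took a second push, never past it), the start button was pressed to its stop and came back up, and the beaker still stands in place; the hand-in gave no verdict.

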